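# Rebuild the brake stack of a sculptor's turntable

## Task

Rebuild the brake in the base of the modelling turntable: first lay the plain spacer ring on the seat of the hub, then put the slotted disc on it so that it drops down over the blade of the spindle and lies flat on the spacer, and last set the retaining cap on top and turn it clockwise, seen from above, until its two ears are home against the stops under the hooks of the hub. The blade may stand at any angle within its range, so feel or look for it; let go of everything and leave the other things on the table where they are.

Things in the scene. Friction and masses are not known exactly. Their poses are not given: they have to be found in the camera images.
- hub_seat (a point): The turntable's base, fixed: a round grey foot 156 mm across and 12 mm high, in its middle a round seat 54 mm across. Point: centre of the seat's top face, 22 mm above the table; z up. Two jaws stand on the hub's +x and -x sides; the +y and -y sides are open gaps for fingers, each spanning 134 degrees.
- hub_jaw (a point): Top of the jaw on the hub's +x side (41 mm above the seat, 36 mm from the hub's axis); a like one on -x. Each spans 23 degrees either way of that axis, 30 to 42 mm from the centre. Inner face 30 mm from the centre up to 24 mm above the seat, then a groove (24 to 35 mm above the seat, back wall 37.5 mm out), over it a hook 6 mm thick reaching in to 31 mm.
- hub_stop (a point): Stop that closes the groove of the +x jaw beyond its middle (a like one, turned by 180 degrees, in the other jaw). An ear that enters the groove from the gap, turning clockwise seen from above, meets it when the cap's ears point along the hub's x axis (about 2 degrees past it). Point: middle of the stop.
- blade_top (a point): On the hub's axis, middle of the top edge of the spindle's blade, 23 mm above the seat. Upright blade 38 mm long, 7 mm thick, on a round boss 42 mm across and 12 mm high. Its long side stands at an angle up to 0.70 rad either way from the hub's x axis: this point's axes are the hub's and do not show that angle. The spindle is stiff (0.5 N m) and stays put.
- spacer_mid (a point): Spacer: plain steel ring, 56 mm outside, bore 46 mm, 14 mm thick, lying flat. Point: its centre, half-way up (7 mm). It goes first, on the seat round the spindle's boss. About 0.09 kg.
- disc_mid (a point): Slotted disc: round, steel, 56 mm across, 12 mm thick, a slot right through its middle, 9.6 mm wide, 42 mm long, along the disc's x axis. Point: centre, half-way up (6 mm). Resting on the blade's top it is 9 mm too high; with slot and blade in line (within about 0.06 rad, either way round) it drops onto the spacer, underside 14 mm above the seat. About 0.12 kg.
- cap_mid (a point): Retaining cap: aluminium ring 56 mm outside, bore 40, 8 thick; two ears 9 wide, 6 thick on its +x and -x sides, flush below, reaching 36 mm from the centre; upright grip bar along its x axis, 46 long, 10 thick, 8 to 40 mm above the underside. Point: centre, 20 mm up, in the bar. Ears go down in the hub's +y and -y gaps; seated, its underside is 26 mm above the seat. 0.12 kg.
- round_disc_mid (a point): Bystander: a disc of the same 56 mm and 12 mm but with a small round bore (16 mm) in place of a slot; it does not belong in the stack. Point: its centre.
- big_ring_mid (a point): Bystander: a steel ring too large for the hub, 72 mm outside, bore 52 mm, 12 mm thick. Point: its centre.
- spatula_grip (a point): Bystander: a modelling spatula 190 mm long lying on the table. Point: on its handle.
- brush_grip (a point): Bystander: a brush 180 mm long lying on the table. Point: on its handle.
- ply_block_mid (a point): Bystander: a plywood block 90 x 70 x 36 mm. Point: its centre.
- jar_mid (a point): Bystander: a lidded glass jar, 68 mm across, 85 mm high. Point: its centre.
- spacer: The spacer itself: origin in the centre of its underside (grasp it by its point spacer_mid).
- disc: The slotted disc itself: origin in the centre of its underside, x along the slot.
- cap: The retaining cap itself: origin in the centre of its underside, x along ears and bar.
Things that resemble listed ones, but are neither listed nor needed, are in the scene too. Leave any blue look-alike of the cap alone. What is shaped like the disc but blue is not meant.

How it is judged:
By the outcome, as a careful person would: the job done as asked, in the order asked, and still so for the second after the job is handed in, with the robot touching nothing.
It also fails if it takes over 72 s, if anything falls off the work surface, if the arm or the gripper's body presses on something with over 40 N, if the wrist force passes 120 N, or if a joint passes its speed limit or range.

## Robot

A 7-joint arm with a two-finger parallel gripper is mounted at the origin on the work surface. World frame = base frame: x ahead of the robot, y to its left, z up, the work surface at z = 0. Lengths are in m, angles in rad, forces in N, time in s.
With the tool pointing down it reaches from about 0.425 to 0.875 m from the base axis. Payload 9.9 kg.
Tool frame: the origin (TCP) lies at the very end of the fingers, on their centre line; the grasp point (between the pads) lies 19 mm behind it (bot.grip_depth is the distance from the TCP to the grasp point, in m); x points along the fingers, z is the direction in which the jaws open and shut, and the axes are right-handed (so a half turn about x gives the same grasp; the last joint's range is limited). The gripper opens to 85 mm and grips with 20 to 120 N. Pads are 22 mm wide; open, the fingers measure 114 mm over their backs; the gripper's body (76 mm by 85 mm) begins 54 mm behind the grasp point. The pads swing forward as they close: fully open they stand 13 mm farther back than shut.
Start: joints at [-1.268, 0.576, 0.025, 1.437, -0.015, 1.129, -0.057], TCP at [0.255, 0.625, 0.231] pointing down, gripper open.
Joint ranges: [-2.76, 2.76], [-0.34, 2.15], [-1.52, 1.57], [0.19, 2.46], [-1.09, 4.23], [0.17, 1.99], [-2.82, 2.82]. Speed limits (rad/s): [2.22, 2.22, 3.01, 3.01, 3.14, 3.14, 3.14].

## Interface

Orientations are given as [roll, pitch, yaw] about the fixed x, y, z axes, in that order (R = Rz(yaw) Ry(pitch) Rx(roll)).
In Python, from cell import bot gives the robot as it stands.
- The arm moves only by the shell command python3 -m creep 'ROWS' [OPENING] [FORCE]. ROWS is text: rows parted by semicolons, each of 4 numbers parted by spaces: the shift along the tool's x, y, z in m, then the turn about the tool's x in rad. A call has 1 to 20 rows; each row is the pose to reach, as a shift and turn from the pose commanded when the call began, along the tool's axes at that moment; what a row does not reach only later rows make up. A row lasts 1/10 s, in which the tool goes at most 50 mm and 8.59 degrees, less where a joint would pass 70% of its speed; a pose out of reach is approached as far as the arm can. A call with a gripper value outside its range is refused whole. OPENING is the closure in counts, from 0 (fully open) to 255 (shut), set as the call begins (- or left out, the last holds). The fingers move at their own pace and stop on an object; FORCE is the grip in N (left out, the last holds). Time passes only in rows, so rows that repeat a pose let the fingers close. It gives the time, the measured TCP pose, the force and the opening at its end, in the units of the state.
- bot.get_state(): the state, without advancing time (a new reading comes with each control period).
- bot.snapshot(name): name is "side" or "top" or "wrist"; returns (picture, depth): 400x640x3 uint8, red, green, blue; 400x640 float32, m along the optical axis (not along the pixel's ray), 0 where there is no reading.
- bot.camera_info(name): a dict with "camera_matrix" (3x3 intrinsics, pixels), "R" (3x3) and "t" (3): a world point X has camera coordinates R X + t; the wrist camera has in their place "tool_from_camera" (4x4, takes a point from camera to tool coordinates, whose origin is the TCP and whose axes are the tool frame's). Camera axes: x right, y down, z forward; pixel columns grow to the right and rows downward; lengths in m; the calibration is good to about 2 mm. A picture is of the moment at which its call begins: read the wrist's pose just before it. camera_info takes no time and is no camera call.
- bot.job_done(): hands the job in, once; it reports no verdict.
The state is a dict: "time": time; "qpos": joint angles; "qd": joint speeds; "joint_torque": joint torques, N m; "eef_pos": TCP position; "eef_rot": TCP orientation; "ft_force": force on the tool from outside, world axes, zero at the start; "wrist_torque": the same for the moment, N m; "grip_width": opening from 0.0 (shut) to 1.0 (fully open).
Only numpy, scipy, OpenCV 4.12 (cv2) and the standard library are available. Lean on these libraries where they do the work, as an engineer would, in place of code of your own. Each camera call takes 0.05 s, during which the arm holds its last target.

## Working session

There is one attempt and no reset: what is moved stays moved. The work goes in short steps, Python scripts to look and compute and a shell command to move; the robot and the scene stay as the last step left them, time stands still between calls to the robot, and variables do not carry over. Pictures are saved under pics/ and viewed, and the job is handed in when it is done.

```bash
ls; mkdir -p pics; cat > h.py <<'E'
import numpy as np, cv2, json
from cell import bot
def snap(n,name):
    im,d=bot.snapshot(n); cv2.imwrite(f'pics/{name}.png',im[:,:,::-1]); np.save(f'pics/{name}.npy',d); return im,d
E
python3 - <<'E'
from h import *
s=bot.get_state(); print(s)
for n in ('top','side','wrist'):
    print(n,bot.camera_info(n)); snap(n,n+'0')
E
```

```text
pics
{'time': 0.0, 'qpos': array([-1.26781858,  0.57651077,  0.0248328 ,  1.4379159 , -0.01496565,
        1.12898403, -0.05650264]), 'qd': array([ 0.00071119, -0.00122634, -0.00043339,  0.00038988,  0.00117507,
       -0.00027473, -0.00038376]), 'joint_torque': array([-1.38626539e-03, -7.65751362e+01,  2.25062706e+00, -2.85962909e+01,
        1.54580298e-02,  1.27331971e-02,  2.36629711e-05]), 'eef_pos': array([0.25444306, 0.62472016, 0.23045397]), 'eef_rot': array([-3.07445527,  1.56916261, -1.89038116]), 'ft_force': array([ 0.35049394, -0.59442172, -0.65098692]), 'wrist_torque': array([ 0.06289191, -0.00180705, -0.02056143]), 'grip_width': 0.9961269890470633}
top {'camera_matrix': array([[428.09747896,   0.        , 318.45723396],
       [  0.        , 428.09747896, 203.60959291],
       [  0.        ,   0.        ,   1.        ]]), 'R': array([[ 0.0105909 , -0.99990772, -0.00850822],
       [-0.99700705, -0.00990776, -0.07667318],
       [ 0.07658181,  0.0092948 , -0.99701998]]), 't': array([-2.89059348e-04,  6.06544969e-01,  1.26436357e+00])}
side {'camera_matrix': array([[421.0
[... 186 characters left out ...]
217994],
       [-0.35954989, -0.44701949, -0.8190833 ],
       [ 0.52978778,  0.62479653, -0.57354529]]), 't': array([-0.45628299,  0.28613717,  0.77994692])}
wrist {'camera_matrix': array([[300.5541235 ,   0.        , 318.81805844],
       [  0.        , 300.5541235 , 196.8071367 ],
       [  0.        ,   0.        ,   1.        ]]), 'tool_from_camera': array([[-3.32250512e-04, -2.65380960e-01,  9.64143576e-01,
        -1.43809881e-01],
       [-6.21874295e-04, -9.64143388e-01, -2.65381123e-01,
         6.70534754e-02],
       [ 9.99999751e-01, -6.87749120e-04,  1.55303537e-04,
         7.52190798e-04],
       [ 0.00000000e+00,  0.00000000e+00,  0.00000000e+00,
         1.00000000e+00]])}
```

View pics/top0.png

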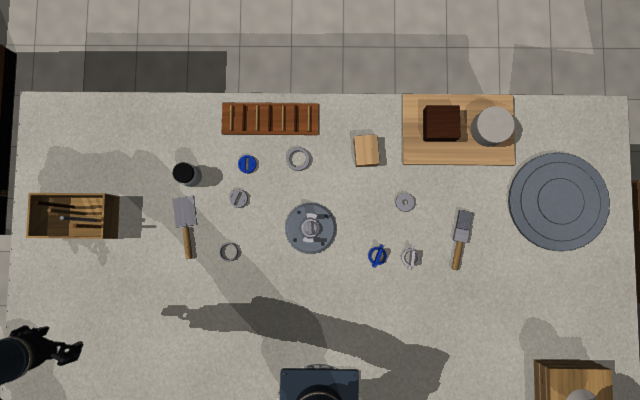

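View pics/side0.png

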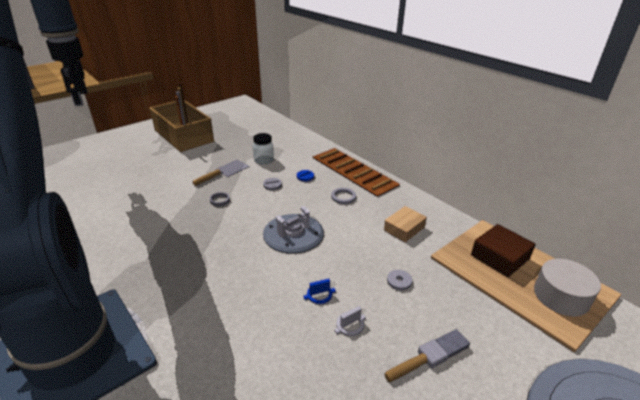

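View pics/wrist0.png

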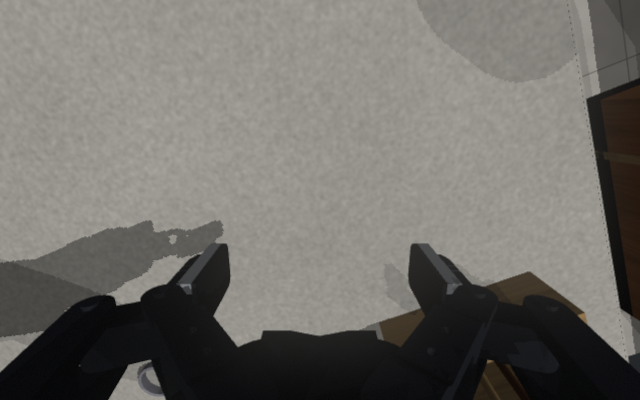

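```bash
python3 - <<'E'
import cv2,numpy as np
im=cv2.imread('pics/top0.png')
a=[(311,228,32),(230,252,20),(239,198,20),(410,258,20)]
out=np.hstack([cv2.resize(im[v-r:v+r,u-r:u+r],(400,400),interpolation=cv2.INTER_CUBIC) for u,v,r in a[:2]])
out2=np.hstack([cv2.resize(im[v-r:v+r,u-r:u+r],(400,400),interpolation=cv2.INTER_CUBIC) for u,v,r in a[2:]])
cv2.imwrite('pics/crop0.png',cv2.resize(np.vstack([out,out2]),(600,600)))
E
```

```text
(no output)
```

View pics/crop0.png

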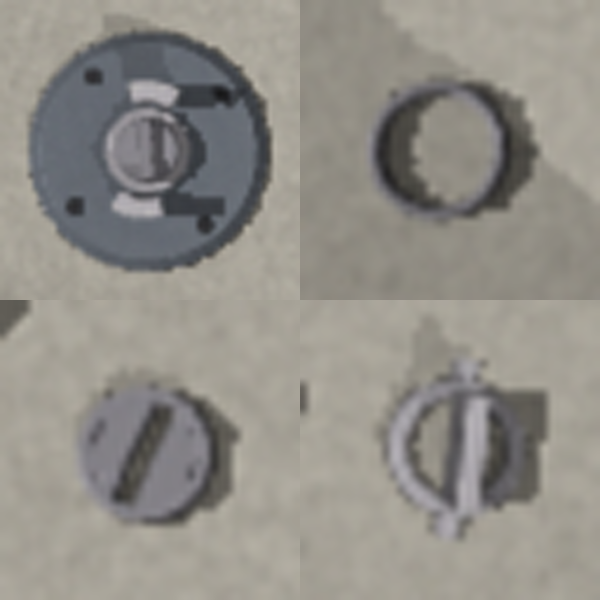

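```bash
cat >> h.py <<'E'
from scipy.spatial.transform import Rotation as Ro
def pose():
    s=bot.get_state(); return np.array(s['eef_pos']),Ro.from_euler('xyz',s['eef_rot']).as_matrix(),s
def cam(name,pr=None):
    c=bot.camera_info(name); K=c['camera_matrix']
    if name=='wrist':
        p,R=pr; T=c['tool_from_camera']; Rw=R@T[:3,:3]; o=R@T[:3,3]+p
    else: Rw=c['R'].T; o=-Rw@c['t']
    return K,Rw,o
def ray(C,uv,z):
    K,Rw,o=C; d=Rw@np.linalg.solve(K,[uv[0],uv[1],1]); return o+d*(z-o[2])/d[2]
def proj(C,X):
    K,Rw,o=C; c=Rw.T@(np.asarray(X)-o); return (K@(c/c[2]))[:2]
def plan(target,zdir=None,pr=None):
    """shift along tool axes & turn about tool x to have TCP at target with tool z along angle zdir (rad, world) mod pi"""
    p,R,s=pose(); d=R.T@(np.asarray(target)-p)
    out=d
    a=np.arctan2(R[1,2],R[0,2]); turn=None
    if zdir is not None:
        # turn about tool x; tool x is down => positive turn lowers world angle
        dl=(zdir-a+np.pi/2)%np.pi-np.pi/2; turn=-dl
    print('shift',np.round(d,4),'turn',turn,'zang',a,'q7',s['qpos'][6],'t',s['time'],'tilt',np.round(R[:,0],4)); return d,turn
E
python3 - <<'E'
from h import *
C=cam('top')
for n,uv,z in [('hub',(310,228),.012),('seat',(311,229),.036),('spacer',(230,252),.014),('disc',(239,198),.012),('cap',(410,258),.008),('bluecap',(377,256),.01),('round',(404,202),.01)]:
    print(n,ray(C,uv,z).round(3))
p,R,s=pose(); print(R.round(3))
d=np.load('pics/top0.npy'); print(d[228,311],d[252,238],d[198,239])
plan([ -.0+.40,.21,.2],0)
E
```

```text
hub [0.533 0.031 0.012]
seat [0.53  0.027 0.036]
spacer [0.459 0.271 0.014]
disc [0.622 0.248 0.012]
cap [ 0.446 -0.271  0.008]
bluecap [ 0.451 -0.172  0.01 ]
round [ 0.615 -0.253  0.01 ]
[[-0.    -0.926  0.377]
 [-0.001  0.377  0.926]
 [-1.    -0.    -0.001]]
1.2648945 1.2976674 1.3169768
shift [ 0.0311 -0.2912 -0.3292] turn 1.1840520477406211 zang 1.1840520477406211 q7 -0.05648915655460588 t 0.15 tilt [-5.0e-04 -1.2e-03 -1.0e+00]
```

```bash
python3 - <<'E'
from h import *
plan([.459,.271,.11],1.43)
E
```

```text
shift [ 0.121  -0.3229 -0.2504] turn -0.24594795225937882 zang 1.1840520477406211 q7 -0.05648915655460588 t 0.15 tilt [-5.0e-04 -1.2e-03 -1.0e+00]
```

```bash
python3 -m creep '0.121 -0.323 -0.250 -0.246; 0.121 -0.323 -0.250 -0.246; 0.121 -0.323 -0.250 -0.246; 0.121 -0.323 -0.250 -0.246; 0.121 -0.323 -0.250 -0.246; 0.121 -0.323 -0.250 -0.246; 0.121 -0.323 -0.250 -0.246; 0.121 -0.323 -0.250 -0.246; 0.121 -0.323 -0.250 -0.246; 0.121 -0.323 -0.250 -0.246; 0.121 -0.323 -0.250 -0.246; 0.121 -0.323 -0.250 -0.246' 40 40
python3 - <<'E'
from h import *
plan([.459,.271,.11],1.43)
im,d=snap('wrist','w1')
E
```

```text
time: 1.35
eef_pos: [0.4589, 0.2732, 0.1105]
eef_rot: [0.179, 1.57, 1.611]
ft_force: [0.9, 0.7, 0.3]
grip_width: 0.841
shift [ 0.0005 -0.0004 -0.0022] turn 0.0016843162682007584 zang 1.4316843162682007 q7 0.7748596345739437 t 1.35 tilt [-0.e+00  9.e-04 -1.e+00]
```

View pics/w1.png

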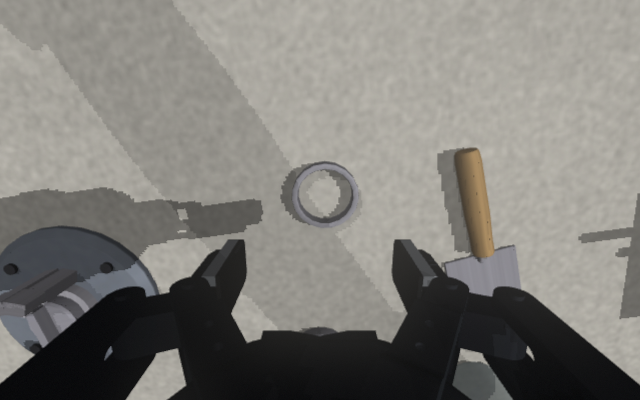

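```bash
cat >> h.py <<'E'
def cloud(C,d):
    K,Rw,o=C; v,u=np.mgrid[:400,:640]; X=np.stack([(u-K[0,2])/K[0,0]*d,(v-K[1,2])/K[1,1]*d,d],-1)@Rw.T+o
    X[d==0]=np.nan; return X
def circ(P):
    A=np.c_[2*P[:,0],2*P[:,1],np.ones(len(P))]; s=np.linalg.lstsq(A,(P[:,:2]**2).sum(1),rcond=None)[0]
    return s[:2],np.sqrt(s[2]+s[:2]@s[:2])
E
python3 - <<'E'
from h import *
p,R,s=pose(); C=cam('wrist',(p,R)); d=np.load('pics/w1.npy'); X=cloud(C,d)
reg=X[150:238,280:370]
print(np.nanpercentile(reg[...,2],[1,10,50,90,99]).round(4))
np.set_printoptions(linewidth=200)
print((reg[44,::3,2]*1000).round(0))
for lo in (.010,):
    m=reg[...,2]>lo; P=reg[m]; print(len(P),P.mean(0),P.min(0),P.max(0))
    print(circ(P))
    cs,_=cv2.findContours(m.astype(np.uint8),cv2.RETR_EXTERNAL,cv2.CHAIN_APPROX_NONE); c=max(cs,key=cv2.contourArea)
    e=cv2.fitEllipse(c); uv=np.array(e[0])+[280,150]; print(uv, ray(C,uv,.014), e[1])
E
```

```text
[-0.0003  0.0004  0.0014  0.0145  0.0159]
[-0.  1.  1.  1. 14. 16.  1.  2.  1.  2. -0.  1.  2.  1.  0.  0. -1.  2.  1.  1.  1.  2.  1.  2. 15. 15.  1.  1. -0.  1.]
1222 [0.45761469 0.27928123 0.01459956] [0.43042939 0.25149383 0.01000431] [0.48573401 0.30662706 0.01696238]
(array([0.45765515, 0.27916985]), np.float64(0.02515943244109517))
[324.54398727 194.65632248] [0.45716864 0.27926041 0.014     ] (64.50347900390625, 65.7489242553711)
```

```bash
python3 - <<'E'
from h import *
d=np.load('pics/w1.npy'); C=cam('wrist',(np.zeros(3),np.eye(3))); X=cloud(C,d)
for v in (242,246,250,255,260,270,280): print(v,[(X[v,u]*1000).round(0).tolist() for u in (225,235,240,397,405)])
plan([.4577,.2793,.002],1.43)
E
```

```text
242 [[-17.0, 11.0, -42.0], [-18.0, 11.0, -37.0], [-16.0, 10.0, -35.0], [-17.0, 10.0, 36.0], [-17.0, 11.0, 40.0]]
246 [[-22.0, 11.0, -41.0], [-21.0, 10.0, -37.0], [-18.0, 9.0, -35.0], [-17.0, 8.0, 37.0], [-22.0, 11.0, 39.0]]
250 [[-25.0, 10.0, -40.0], [-25.0, 11.0, -35.0], [-17.0, 7.0, -36.0], [-17.0, 7.0, 37.0], [-26.0, 11.0, 38.0]]
255 [[-31.0, 11.0, -38.0], [-26.0, 9.0, -35.0], [-17.0, 4.0, -36.0], [-19.0, 5.0, 36.0], [-30.0, 10.0, 37.0]]
260 [[-35.0, 11.0, -37.0], [-27.0, 6.0, -35.0], [-19.0, 3.0, -35.0], [-20.0, 3.0, 36.0], [-31.0, 9.0, 36.0]]
270 [[-40.0, 9.0, -35.0], [-27.0, 2.0, -35.0], [-19.0, -3.0, -36.0], [-20.0, -2.0, 36.0], [-32.0, 4.0, 36.0]]
280 [[-42.0, 6.0, -35.0], [-28.0, -2.0, -35.0], [-21.0, -7.0, -36.0], [-20.0, -7.0, 37.0], [-32.0, -0.0, 37.0]]
shift [0.1086 0.002  0.0056] turn 0.0022210594747769097 zang 1.4322210594747768 q7 0.7749623939506396 t 1.4 tilt [ 2.e-04  1.e-03 -1.e+00]
```

```bash
python3 -m creep '0.05 0.002 0.0056 0; 0.09 0.002 0.0056 0; 0.110 0.002 0.0056 0; 0.110 0.002 0.0056 0; 0.110 0.002 0.0056 0'
python3 - <<'E'
from h import *
plan([.4577,.2793,.000],1.43)
im,d=snap('wrist','w2')
C=cam('wrist',pose()[:2]); X=cloud(C,d)
for v in range(236,262,3): print(v,[(X[v,u]*1000).round(0).tolist() for u in (225,235,240,397,405)])
E
```

```text
time: 1.9
eef_pos: [0.458, 0.2786, 0.0008]
eef_rot: [0.381, 1.571, 1.812]
ft_force: [0.4, 0.3, 0.6]
grip_width: 0.841
shift [0.0008 0.0004 0.0006] turn 0.0015178301394096483 zang 1.4315178301394096 q7 0.7496249864700884 t 1.9 tilt [-1.e-04  2.e-04 -1.e+00]
236 [[446.0, 233.0, 2.0], [446.0, 237.0, 1.0], [447.0, 240.0, 1.0], [458.0, 320.0, 2.0], [459.0, 324.0, 2.0]]
239 [[447.0, 232.0, 1.0], [443.0, 242.0, 15.0], [443.0, 245.0, 16.0], [453.0, 317.0, 15.0], [454.0, 321.0, 15.0]]
242 [[442.0, 239.0, 19.0], [443.0, 243.0, 18.0], [443.0, 245.0, 18.0], [453.0, 316.0, 18.0], [453.0, 320.0, 19.0]]
245 [[442.0, 240.0, 23.0], [443.0, 244.0, 22.0], [445.0, 245.0, 18.0], [454.0, 316.0, 19.0], [453.0, 319.0, 23.0]]
248 [[442.0, 241.0, 25.0], [443.0, 244.0, 24.0], [446.0, 245.0, 18.0], [456.0, 316.0, 19.0], [453.0, 318.0, 26.0]]
251 [[442.0, 242.0, 29.0], [444.0, 245.0, 27.0], [447.0, 244.0, 19.0], [457.0, 316.0, 19.0], [453.0, 317.0, 28.0]]
254 [[442.0, 243.0, 32.0], [445.0, 245.0, 27.0], [448.0, 244.0, 20.0], [459.0, 316.0, 19.0], [453.0, 316.0, 31.0]]
257 [[443.0, 243.0, 34.0], [446.0, 244.0, 26.0], [450.0, 244.0, 19.0], [461.0, 316.0, 18.0], [455.0, 316.0, 30.0]]
260 [[443.0, 244.0, 36.0], [448.0, 244.0, 27.0], [452.0, 244.0, 19.0], [461.0, 315.0, 20.0], [456.0, 316.0, 31.0]]
```

View pics/w2.png

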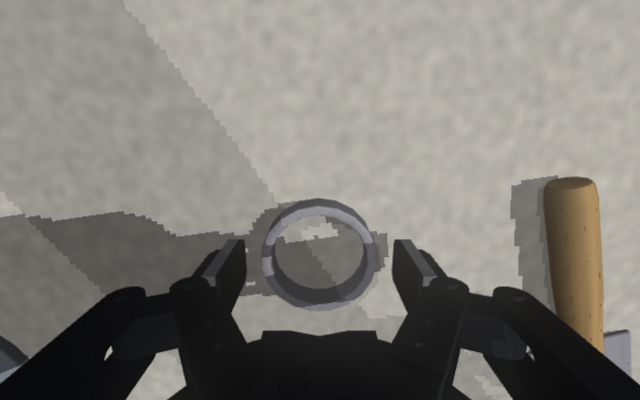

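```bash
python3 -m creep '0 0 0 0; 0 0 0 0; 0 0 0 0' 72
python3 - <<'E'
from h import *
print(pose()[2]['grip_width'])
im,d=snap('wrist','w3')
C=cam('wrist',pose()[:2]); X=cloud(C,d)
for v in range(233,262,3): print(v,[(X[v,u]*1000).round(0).tolist() for u in (235,240,245,250,393,400)])
E
```

```text
time: 2.25
eef_pos: [0.4587, 0.2778, 0.0012]
eef_rot: [-0.836, 1.569, 0.594]
ft_force: [0.5, 1.6, 0.1]
grip_width: 0.718
0.7183918348505505
233 [[445.0, 237.0, 1.0], [445.0, 239.0, 0.0], [446.0, 242.0, 1.0], [446.0, 244.0, 1.0], [456.0, 317.0, 1.0], [457.0, 321.0, 1.0]]
236 [[446.0, 237.0, 1.0], [446.0, 239.0, 2.0], [447.0, 242.0, 1.0], [447.0, 244.0, 1.0], [458.0, 317.0, 1.0], [458.0, 321.0, 2.0]]
239 [[448.0, 236.0, 1.0], [443.0, 244.0, 15.0], [443.0, 246.0, 16.0], [443.0, 248.0, 16.0], [453.0, 314.0, 15.0], [460.0, 321.0, 1.0]]
242 [[449.0, 236.0, 1.0], [443.0, 244.0, 18.0], [444.0, 246.0, 17.0], [444.0, 249.0, 18.0], [453.0, 313.0, 18.0], [453.0, 317.0, 18.0]]
245 [[443.0, 243.0, 22.0], [443.0, 245.0, 22.0], [444.0, 247.0, 21.0], [444.0, 249.0, 21.0], [453.0, 313.0, 21.0], [453.0, 316.0, 21.0]]
248 [[443.0, 244.0, 24.0], [443.0, 246.0, 25.0], [444.0, 248.0, 24.0], [445.0, 249.0, 21.0], [452.0, 312.0, 26.0], [453.0, 315.0, 25.0]]
251 [[443.0, 245.0, 29.0], [443.0, 247.0, 28.0], [444.0, 249.0, 27.0], [447.0, 249.0, 21.0], [452.0, 311.0, 28.0], [453.0, 314.0, 28.0]]
254 [[444.0, 245.0, 29.0], [444.0, 247.0, 30.0], [443.0, 250.0, 31.0], [448.0, 249.0, 22.0], [452.0, 310.0, 31.0], [453.0, 314.0, 30.0]]
257 [[443.0, 246.0, 33.0], [443.0, 248.0, 33.0], [445.0, 249.0, 31.0], [449.0, 249.0, 22.0], [453.0, 310.0, 33.0], [452.0, 312.0, 35.0]]
260 [[443.0, 247.0, 36.0], [444.0, 249.0, 36.0], [446.0, 249.0, 30.0], [451.0, 248.0, 22.0], [454.0, 310.0, 33.0], [452.0, 312.0, 36.0]]
```

View pics/w3.png

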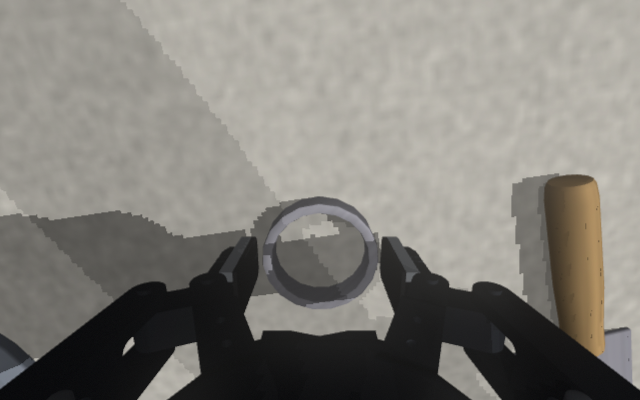

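```bash
python3 - <<'E'
from h import *
im,d=snap('side','s3'); C=cam('side'); u,v=proj(C,[.4577,.2793,.02]); u,v=int(u),int(v); print(u,v)
cv2.imwrite('pics/s3c.png',cv2.resize(im[v-50:v+40,u-60:u+60,::-1],(800,600),interpolation=cv2.INTER_CUBIC))
E
```

```text
218 195
```

View pics/s3c.png

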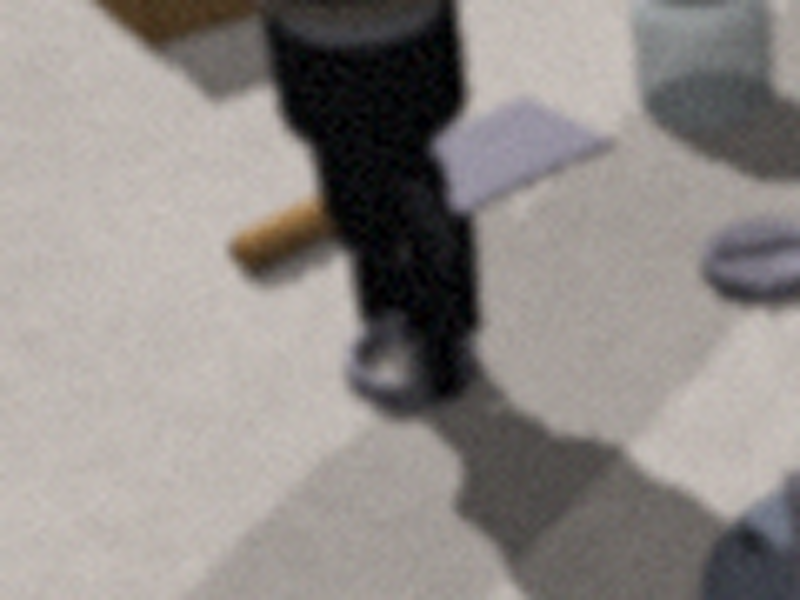

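```bash
python3 - <<'E'
from h import *
d=np.load('pics/s3.npy'); X=cloud(cam('side'),d)
for u in (222,225,227): print(u,[(v,(X[v,u]*1000).round(0).tolist()) for v in range(196,211,2)])
E
```

```text
222 [(196, [441.0, 218.0, 56.0]), (198, [446.0, 232.0, 40.0]), (200, [447.0, 235.0, 31.0]), (202, [447.0, 238.0, 23.0]), (204, [447.0, 239.0, 16.0]), (206, [451.0, 250.0, 1.0]), (208, [445.0, 238.0, 4.0]), (210, [440.0, 230.0, 4.0])]
225 [(196, [456.0, 232.0, 43.0]), (198, [456.0, 234.0, 35.0]), (200, [454.0, 231.0, 31.0]), (202, [456.0, 238.0, 19.0]), (204, [457.0, 242.0, 10.0]), (206, [456.0, 242.0, 4.0]), (208, [452.0, 234.0, 3.0]), (210, [449.0, 230.0, -0.0])]
227 [(196, [483.0, 277.0, 7.0]), (198, [463.0, 237.0, 30.0]), (200, [464.0, 239.0, 22.0]), (202, [460.0, 233.0, 20.0]), (204, [462.0, 240.0, 9.0]), (206, [462.0, 242.0, 0.0]), (208, [457.0, 231.0, 2.0]), (210, [453.0, 226.0, 0.0])]
```

```bash
python3 -m creep '0.002 0 0 0; 0.004 0 0 0; 0.004 0 0 0'
python3 -m creep '0 0 0 0; 0 0 0 0; 0 0 0 0; 0 0 0 0' 130 40
python3 - <<'E'
from h import *
p,R,s=pose();print(p,s['ft_force'],s['grip_width'])
im,d=snap('wrist','w4')
E
```

```text
time: 2.65
eef_pos: [0.4581, 0.2775, -0.0041]
eef_rot: [2.294, 1.57, -2.559]
ft_force: [0.9, -0.4, -0.5]
grip_width: 0.72
time: 3.05
eef_pos: [0.4582, 0.2776, -0.0035]
eef_rot: [2.294, 1.571, -2.559]
ft_force: [-1.7, -0.5, 4.8]
grip_width: 0.63
[ 0.45817528  0.27755575 -0.00348171] [-1.71632482 -0.52801626  4.76698739] 0.6300338858291589
```

View pics/w4.png

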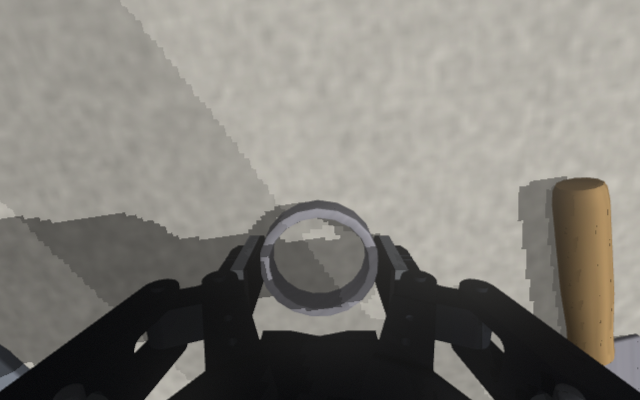

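```bash
python3 -m creep '-0.04 0 0 0; -0.08 0 0 0; -0.12 0 0 0; -0.134 0 0 0; -0.134 0 0 0'
python3 - <<'E'
from h import *
p,R,s=pose();print(s['ft_force'],s['grip_width'])
plan([.60,.03,.13],1.43)
E
```

```text
time: 3.6
eef_pos: [0.4594, 0.2783, 0.1325]
eef_rot: [-0.828, 1.566, 0.602]
ft_force: [0.0, -0.2, -0.5]
grip_width: 0.633
[ 0.03326485 -0.19462608 -0.47077026] 0.6333878548812047
shift [ 0.0024 -0.1741 -0.2261] turn -0.00015735029177776916 zang 1.4298426497082222 q7 0.7672422838974237 t 3.6 tilt [ 0.0036  0.0025 -1.    ]
```

```bash
python3 -m creep '0 -0.174 -0.226 0; 0 -0.174 -0.226 0; 0 -0.174 -0.226 0; 0 -0.174 -0.226 0; 0 -0.174 -0.226 0; 0 -0.174 -0.226 0; 0 -0.174 -0.226 0; 0 -0.174 -0.226 0; 0 -0.174 -0.226 0'
python3 - <<'E'
from h import *
p,R,s=pose();print(p,s['ft_force'],s['grip_width'],s['qd'].round(3)); np.savez('pics/w5p.npz',p=p,R=R)
im,d=snap('wrist','w5')
E
```

```text
time: 4.5
eef_pos: [0.5978, 0.0309, 0.1292]
eef_rot: [1.37, 1.569, 2.802]
ft_force: [-0.5, 0.8, 0.2]
grip_width: 0.63
[0.59779006 0.03092578 0.12918213] [-0.52635533  0.77201779  0.19703886] 0.6301738701271948 [-0.013 -0.013 -0.002 -0.001  0.002  0.002  0.004]
```

View pics/w5.png

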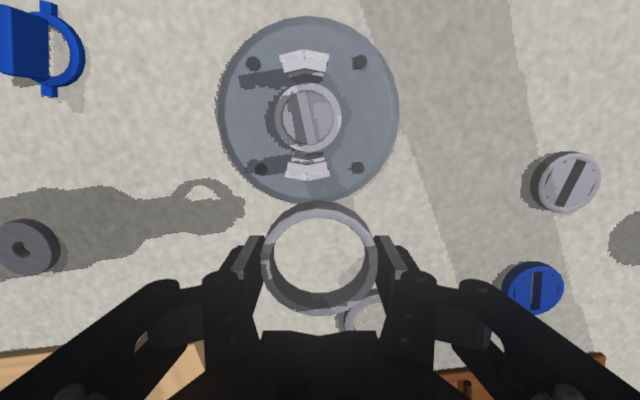

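```bash
cat > hub.py <<'E'
from h import *
import sys
def hub(name):
    q=np.load(f'pics/{name}p.npz'); C=cam('wrist',(q['p'],q['R'])); d=np.load(f'pics/{name}.npy'); return C,cloud(C,d)
E
python3 - <<'E'
from hub import *
C,X=hub('w5'); Z=X[...,2]
print('table',np.nanmedian(Z[10:60,470:500]),np.nanmedian(Z[180:200,480:500]))
def st(m,n):
    P=X[m]; print(n,len(P),P.mean(0).round(4)); return P
reg=np.zeros(Z.shape,bool); reg[10:198,212:405]=1
# jaws
tops=[]
for r in ((40,90),(140,185)):
    m=reg.copy(); m[:r[0]]=0; m[r[1]:]=0; m&=(Z>.059)&(Z<.068); tops.append(st(m,'jaw').mean(0))
a,b=tops; print('mid',(a+b)/2,'ang',np.degrees(np.arctan2(*(b-a)[1::-1])), np.linalg.norm((b-a)[:2]))
m=reg&(Z>.007)&(Z<.017)
cs,_=cv2.findContours((reg&(Z>.006)).astype(np.uint8),cv2.RETR_EXTERNAL,cv2.CHAIN_APPROX_NONE); c=max(cs,key=cv2.contourArea)
e=cv2.fitEllipse(c);print(e, 'foot c',ray(C,e[0],.012))
# blade
m=np.zeros_like(reg);m[85:150,275:335]=1
print(np.histogram(Z[m],bins=np.arange(.01,.07,.003)))
m&=(Z>.041)&(Z<.05); P=st(m,'blade'); 
w,V=np.linalg.eigh(np.cov(P[:,:2].T)); print(np.sqrt(w*12),np.degrees(np.arctan2(V[1,1],V[0,1])))
r=cv2.minAreaRect((P[:,:2]*1000).astype(np.float32)); print(r)
# image-edge: disc
m=np.zeros_like(reg);m[140:225,525:610]=1; m&=Z>.006; P=st(m,'disc'); cs,_=cv2.findContours(m.astype(np.uint8),cv2.RETR_EXTERNAL,cv2.CHAIN_APPROX_NONE); e=cv2.fitEllipse(max(cs,key=cv2.contourArea)); print(e,ray(C,e[0],.012))
E
```

```text
table 0.001267408612693921 0.001181307795994846
jaw 908 [0.4974 0.036  0.0641]
jaw 698 [0.568  0.027  0.0639]
mid [0.53271588 0.03152945 0.06399772] ang -7.2459458149364355 0.0712164006873762
((307.85015869140625, 108.68973541259766), (181.1622772216797, 184.8627471923828), 167.24246215820312) foot c [0.52588155 0.03261955 0.012     ]
(array([ 224,  279,    0,   59,  983,    3,    0,  245, 1551,    8,    3,
        218,  305,    0,    0,    0,    0,    0,    0]), array([0.01 , 0.013, 0.016, 0.019, 0.022, 0.025, 0.028, 0.031, 0.034,
       0.037, 0.04 , 0.043, 0.046, 0.049, 0.052, 0.055, 0.058, 0.061,
       0.064, 0.067]))
blade 524 [0.5323 0.0315 0.0461]
[0.00711588 0.03805996] -175.9667071985895
((532.775634765625, 31.523929595947266), (37.98501205444336, 7.0047993659973145), 4.144577980041504)
disc 3087 [0.6194 0.2506 0.0123]
((566.3007202148438, 181.49951171875), (57.722469329833984, 70.03816223144531), 61.64767074584961) [0.61932617 0.25091007 0.012     ]
```

```bash
python3 - <<'E'
from hub import *
C,X=hub('w5'); Z=X[...,2]; q=np.load('pics/w5p.npz')
m=np.zeros(Z.shape,bool); m[198:310,262:376]=1
print(np.histogram(Z[m],bins=np.arange(.1,.19,.005)))
m&=(Z>.12)&(Z<.16)
P=X[m]; zt=np.percentile(P[:,2],90);print(zt, P[:,2].min()); T=P[P[:,2]>zt-.003]
r=[circ(T)]
print(r,len(T))
dd=np.r_[r[0][0],zt]-q['p']; print('ring rel TCP in tool',q['R'].T@dd)
E
```

```text
(array([   0,    0,    0,    0,    0,    0,   86,  890,  992, 3245,    0,
          0,    0,    0,    0,    0,    0]), array([0.1  , 0.105, 0.11 , 0.115, 0.12 , 0.125, 0.13 , 0.135, 0.14 ,
       0.145, 0.15 , 0.155, 0.16 , 0.165, 0.17 , 0.175, 0.18 , 0.185]))
0.1480731357738949 0.13291060698891252
[(array([0.59725664, 0.03151259]), np.float64(0.024979273130393685))] 3235
ring rel TCP in tool [-0.01888938  0.00065134  0.00051565]
```

```bash
python3 - <<'E'
from h import *
plan([.5331,.0309,.10],1.445)
E
```

```text
shift [ 0.0296  0.0641 -0.0092] turn -0.012699681990844036 zang 1.432300318009156 q7 1.2679525158391574 t 4.55 tilt [-1.5e-03  7.0e-04 -1.0e+00]
```

```bash
python3 -m creep '0.01 0.04 -0.0092 -0.013; 0.03 0.0641 -0.0092 -0.013; 0.03 0.0641 -0.0092 -0.013; 0.03 0.0641 -0.0092 -0.013'
python3 - <<'E'
from h import *
plan([.5331,.0309,.022],1.445)
p,R,s=pose();print(p,s['ft_force'],s['grip_width'],s['qd'].round(3)); np.savez('pics/w6p.npz',p=p,R=R)
im,d=snap('wrist','w6')
E
```

```text
time: 4.95
eef_pos: [0.5336, 0.0307, 0.1003]
eef_rot: [1.057, 1.57, 2.503]
ft_force: [1.4, 1.1, -0.4]
grip_width: 0.628
shift [0.0783 0.0005 0.0001] turn 0.0004261306133008791 zang 1.445426130613301 q7 1.2554184148803729 t 4.95 tilt [-4.e-04  3.e-04 -1.e+00]
[0.53361269 0.03067078 0.10029692] [ 1.41572915  1.05869056 -0.36759466] 0.6276588757655981 [ 0.009  0.002  0.006 -0.048  0.002  0.007  0.002]
```

View pics/w6.png

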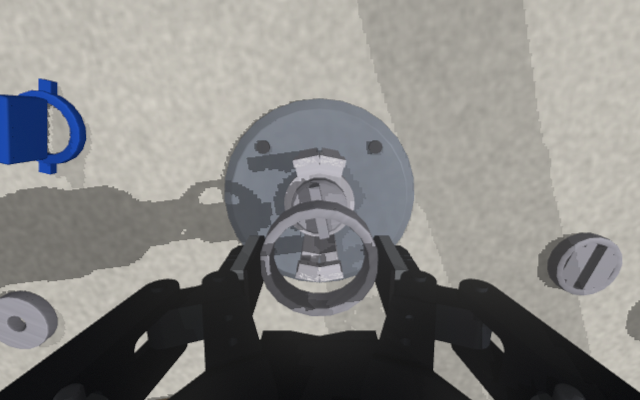

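```bash
python3 -m creep '0.025 0.0005 0 0; 0.045 0.0005 0 0; 0.060 0.0005 0 0; 0.070 0.0005 0 0; 0.076 0.0005 0 0; 0.076 0.0005 0 0'
```

```text
time: 5.6
eef_pos: [0.5336, 0.0299, 0.0238]
eef_rot: [1.426, 1.57, 2.87]
ft_force: [-1.2, 1.5, -2.3]
grip_width: 0.622
```

```bash
python3 -m creep '0.002 0 0 0; 0.004 0 0 0; 0.005 0 0 0; 0.005 0 0 0'
python3 - <<'E'
from h import *
print(bot.get_state()['wrist_torque'])
E
```

```text
time: 6.0
eef_pos: [0.5343, 0.0298, 0.0204]
eef_rot: [-1.154, 1.569, 0.289]
ft_force: [-4.1, 2.5, 10.3]
grip_width: 0.627
[ 0.50018098  1.1254279  -0.06366861]
```

```bash
python3 -m creep '0 0 0 0; 0 0 0 0; 0 0 0 0; 0 0 0 0' 45
python3 -m creep '-0.03 0 0 0; -0.07 0 0 0; -0.085 -0.04 0 0; -0.085 -0.065 0 0; -0.085 -0.065 0 0; -0.085 -0.065 0 0'
python3 - <<'E'
from h import *
p,R,s=pose();print(p,s['ft_force'],s['grip_width'],s['qd'].round(3)); np.savez('pics/w7p.npz',p=p,R=R)
im,d=snap('wrist','w7')
from hub import hub
C,X=hub('w7'); Z=X[...,2]
u,v=proj(C,[.5325,.0315,.036]).astype(int); print(u,v)
m=np.zeros(Z.shape,bool); m[v-40:v+40,u-40:u+40]=1
rr=np.hypot(X[...,0]-.5325,X[...,1]-.0315); m&=(rr<.0285)&(rr>.0225)
print(np.histogram(Z[m],bins=np.arange(.01,.06,.002)))
m&=(Z>.03)&(Z<.045); P=X[m]; print(circ(P),P.mean(0))
for a in range(-180,180,30):
    t=np.degrees(np.arctan2(P[:,1]-.0315,P[:,0]-.5325)); k=abs((t-a+180)%360-180)<15; print(a,k.sum(),P[k,2].mean().round(4) if k.any() else '')
E
```

```text
time: 6.4
eef_pos: [0.5339, 0.0292, 0.0193]
eef_rot: [-1.613, 1.57, -0.17]
ft_force: [0.1, 0.2, -0.5]
grip_width: 0.824
time: 7.0
eef_pos: [0.5977, 0.0209, 0.1038]
eef_rot: [1.79, 1.57, -3.05]
ft_force: [0.8, -0.2, -0.3]
grip_width: 0.82
[0.59766332 0.02090687 0.10381585] [ 0.83621848 -0.20662922 -0.25914848] 0.8198286659081301 [-0.004 -0.006 -0.004  0.034 -0.002 -0.001 -0.   ]
320 115
(array([   0,   13,    3,    0,    0,   17,  200,   49,   41,   29,   35,
         42,  182, 1097,   98,    0,    0,    0,    0,    0,    0,    0,
          0,    0]), array([0.01 , 0.012, 0.014, 0.016, 0.018, 0.02 , 0.022, 0.024, 0.026,
       0.028, 0.03 , 0.032, 0.034, 0.036, 0.038, 0.04 , 0.042, 0.044,
       0.046, 0.048, 0.05 , 0.052, 0.054, 0.056, 0.058]))
(array([0.53354369, 0.03085576]), np.float64(0.02511371160825496)) [0.53379609 0.02970357 0.03664666]
-180 95 0.037
-150 118 0.037
-120 155 0.0367
-90 160 0.0365
-60 138 0.0363
-30 111 0.0362
0 80 0.0361
30 153 0.0364
60 149 0.0366
90 110 0.0372
120 94 0.037
150 91 0.0369
```

View pics/w7.png

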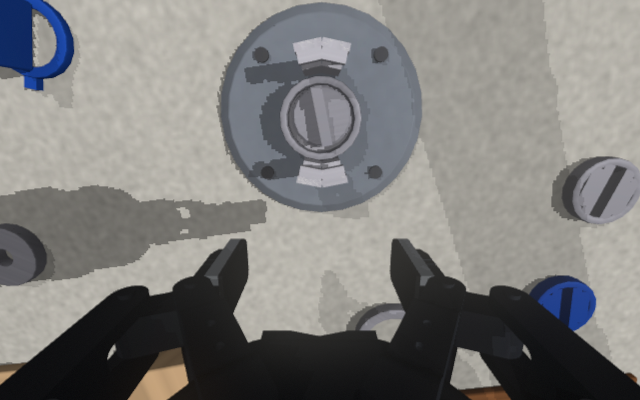

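```bash
python3 - <<'E'
from h import *
plan([.619,.251,.11],1.445)
E
```

```text
shift [-0.0064  0.0075  0.2309] turn -0.0020542082212815505 zang 1.4429457917787185 q7 1.2868136397699657 t 7.05 tilt [-1.7e-03 -1.0e-04 -1.0e+00]
```

```bash
python3 -m creep '-0.006 0.0075 0.231 0; -0.006 0.0075 0.231 0; -0.006 0.0075 0.231 0; -0.006 0.0075 0.231 0; -0.006 0.0075 0.231 0; -0.006 0.0075 0.231 0; -0.006 0.0075 0.231 0'
python3 - <<'E'
from h import *
p,R,s=pose();print(p,s['qd'].round(3)); np.savez('pics/w8p.npz',p=p,R=R)
im,d=snap('wrist','w8')
E
```

```text
time: 7.75
eef_pos: [0.6186, 0.2516, 0.1096]
eef_rot: [2.223, 1.569, -2.615]
ft_force: [0.7, -0.7, -0.7]
grip_width: 0.825
[0.61864778 0.25161359 0.10959459] [ 0.04  -0.009  0.029  0.011  0.006  0.003  0.005]
```

View pics/w8.png

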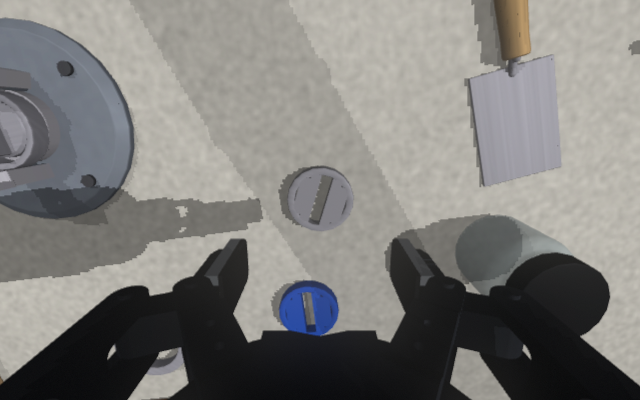

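```bash
python3 - <<'E'
from hub import *
C,X=hub('w8'); Z=X[...,2]
m=np.zeros(Z.shape,bool); m[160:236,283:360]=1
top=m&(Z>.009)&(Z<.018); cs,_=cv2.findContours((m&(Z>.007)).astype(np.uint8),cv2.RETR_EXTERNAL,cv2.CHAIN_APPROX_NONE); c=max(cs,key=cv2.contourArea); e=cv2.fitEllipse(c); ctr=ray(C,e[0],.012); print(ctr)
P=X[top]; print(P.mean(0))
rr=np.hypot(X[...,0]-P[:,0].mean(),X[...,1]-P[:,1].mean())
# slot: inner low region, use pixel rays onto z=.012 for shape
sl=(m&(rr<.025)&(Z<.008)).astype(np.uint8); cs,_=cv2.findContours(sl,cv2.RETR_EXTERNAL,cv2.CHAIN_APPROX_NONE); c=max(cs,key=cv2.contourArea)[:,0]
Q=np.array([ray(C,(u,v),.012)[:2] for u,v in c])*1000; print(cv2.minAreaRect(Q.astype(np.float32)))
ys,xs=np.nonzero(sl); Q=np.array([ray(C,(u,v),.012)[:2] for u,v in zip(xs,ys)]); w,V=np.linalg.eigh(np.cov(Q.T)); print('slot pca',Q.mean(0),np.degrees(np.arctan2(V[1,1],V[0,1])),np.sqrt(12*w))
T=top&(rr<.029); yy,xx=np.nonzero(T)
# slot edges from top points
P=X[T]; k=np.hypot(P[:,0]-P[:,0].mean(),P[:,1]-P[:,1].mean())<.019
w,V=np.linalg.eigh(np.cov(P[k,:2].T)); print('top pca',np.degrees(np.arctan2(V[1,0],V[0,0])))
jm=(Z>.06)&(Z<.1); jm[:, :380]=0; print('jar',np.nanmin(X[jm],0),np.nanmax(X[jm],0))
E
```

```text
[0.61949084 0.25285753 0.012     ]
[0.61965549 0.25284514 0.01285843]
((620.1110229492188, 252.82496643066406), (9.141999244689941, 41.17779541015625), 66.43453979492188)
slot pca [0.61958148 0.25275191] 156.38691601457785 [0.01220499 0.04069306]
top pca 156.8090903750747
jar [0.65640065 0.36927947 0.06000771] [0.71429379 0.42988555 0.08815303]
```

```bash
python3 - <<'E'
from h import *
plan([.6196,.2528,-.003],1.161)
E
```

```text
shift [ 0.1128 -0.0002  0.003 ] turn 0.28189641443039815 zang 1.4428964144303982 q7 0.9650736717639876 t 7.8 tilt [-0.0013 -0.0016 -1.    ]
```

```bash
python3 -m creep '0.03 0 0.003 0.14; 0.07 0 0.003 0.282; 0.09 0 0.003 0.282; 0.105 0 0.003 0.282; 0.1128 0 0.003 0.282; 0.1128 0 0.003 0.282' 60
python3 - <<'E'
from h import *
plan([.6196,.2528,-.003],1.161); print(bot.get_state()['ft_force'])
E
```

```text
time: 8.4
eef_pos: [0.6203, 0.2531, -0.003]
eef_rot: [2.602, 1.57, -2.521]
ft_force: [0.0, 0.3, -0.2]
grip_width: 0.764
shift [ 0.      0.0005 -0.0006] turn -0.0006408610358368261 zang 1.1603591389641632 q7 0.7405757735556047 t 8.4 tilt [-9.e-04 -6.e-04 -1.e+00]
[ 0.04551309  0.27699778 -0.15886574]
```

```bash
python3 -m creep '0 0 0 0; 0 0 0 0; 0 0 0 0; 0 0 0 0; 0 0 0 0' 130 40
python3 - <<'E'
from h import *
print(bot.get_state()['ft_force'])
E
python3 -m creep '-0.03 0 0 0; -0.07 0 0 0; -0.11 0 0 0; -0.136 0 0 0; -0.136 0 0 0; -0.136 0 0 0'
python3 - <<'E'
from h import *
p,R,s=pose();print(p,s['qd'].round(3)); np.savez('pics/w9p.npz',p=p,R=R)
im,d=snap('wrist','w9')
from hub import hub
C,X=hub('w9'); Z=X[...,2]
m=np.zeros(Z.shape,bool); m[198:320,258:382]=1
m&=(Z>p[2]-.01)&(Z<p[2]+.03)
P=X[m]; zt=np.percentile(P[:,2],80);print('top',zt-p[2]); T=X[m&(Z>zt-.003)]
cs,_=cv2.findContours((m&(Z>zt-.003)).astype(np.uint8),cv2.RETR_CCOMP,cv2.CHAIN_APPROX_NONE)
cs=sorted(cs,key=cv2.contourArea)[::-1]
for c in cs[:3]:
    Q=np.array([ray(C,q,zt)[:2] for q in c[:,0]]); r=cv2.minAreaRect((Q*1000).astype(np.float32)); cc,rad=circ(Q); print('rect',r, 'circ in tool',(R.T@(np.r_[cc,p[2]]-p)*1000).round(2),rad)
    rc=np.r_[np.array(r[0])/1000,p[2]]; print(' rect ctr tool',(R.T@(rc-p)*1000).round(2))
print('zang',np.degrees(np.arctan2(R[1,2],R[0,2])))
E
```

```text
time: 8.9
eef_pos: [0.6212, 0.254, -0.0012]
eef_rot: [-0.954, 1.569, 0.207]
ft_force: [-0.7, -1.1, 7.6]
grip_width: 0.639
[-0.66849481 -1.08505234  7.62904127]
time: 9.5
eef_pos: [0.6204, 0.2543, 0.1339]
eef_rot: [-0.553, 1.57, 0.609]
ft_force: [0.1, -0.4, -2.8]
grip_width: 0.64
[0.62041441 0.25432791 0.13391515] [ 0.     0.033 -0.005  0.025 -0.001 -0.004  0.   ]
top 0.014585164979455084
rect ((620.29931640625, 255.6402130126953), (60.3397331237793, 55.077449798583984), 66.47590637207031) circ in tool [ 0.   -0.52  1.03] 0.02868977807403023
 rect ctr tool [0.   0.63 1.16]
rect ((620.3215942382812, 255.1249237060547), (10.636720657348633, 43.221221923828125), 66.68739318847656) circ in tool [-0.    0.82  0.38] 0.015027749282015973
 rect ctr tool [0.   0.4  0.69]
rect ((627.072265625, 274.73101806640625), (1.4140324592590332, 5.187131404876709), 68.6352310180664) circ in tool [2.000e-02 2.010e+00 2.109e+01] 0.0015884773629026992
 rect ctr tool [2.000e-02 2.020e+00 2.137e+01]
zang 66.533155401757
```

View pics/w9.png

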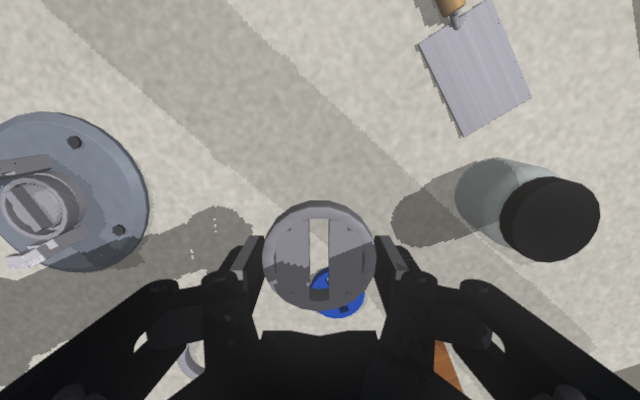

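```bash
python3 - <<'E'
from hub import *
for n,(u,v) in (('w5',(305,117)),('w7',(320,115)),):
    C,X=hub(n); Z=X[...,2]; m=np.zeros(Z.shape,bool); m[v-33:v+33,u-33:u+33]=1; m&=(Z>.041)&(Z<.05)
    P=X[m]; r=cv2.minAreaRect((P[:,:2]*1000).astype(np.float32)); w,V=np.linalg.eigh(np.cov(P[:,:2].T)); print(r,P.mean(0),np.degrees(np.arctan2(V[1,1],V[0,1])))
plan([.5331,.0309,.10],np.radians(94.1))
E
```

```text
((532.567138671875, 31.609315872192383), (37.98500442504883, 7.004254341125488), 4.144898414611816) [0.53212247 0.03160929 0.0460914 ] -175.9666234463213
((532.6346435546875, 31.589519500732422), (38.01346969604492, 6.9596686363220215), 4.15367317199707) [0.53210492 0.03153409 0.04615516] -175.81195656713777
shift [ 0.0329 -0.0094 -0.2392] turn -0.4811295876026609 zang 1.1612252385240034 q7 0.7371847641745826 t 9.55 tilt [-1.1e-03 -3.0e-04 -1.0e+00]
```

```bash
python3 -m creep '0 -0.0094 -0.239 -0.481; 0 -0.0094 -0.239 -0.481; 0 -0.0094 -0.239 -0.481; 0.01 -0.0094 -0.239 -0.481; 0.02 -0.0094 -0.239 -0.481; 0.033 -0.0094 -0.239 -0.481; 0.033 -0.0094 -0.239 -0.481; 0.033 -0.0094 -0.239 -0.481'
python3 - <<'E'
from h import *
plan([.5331,.0309,.05],np.radians(94.1))
E
```

```text
time: 10.35
eef_pos: [0.5336, 0.032, 0.0998]
eef_rot: [1.175, 1.569, 2.818]
ft_force: [-0.1, 1.2, -1.4]
grip_width: 0.636
shift [ 0.0498  0.0005 -0.0011] turn 0.0005982506366219997 zang 1.642953076763286 q7 1.4154497070238563 t 10.35 tilt [-1.6e-03  5.0e-04 -1.0e+00]
```

```bash
python3 -m creep '0.025 0 -0.001 0; 0.045 0 -0.001 0; 0.051 0 -0.001 0; 0.055 0 -0.001 0; 0.055 0 -0.001 0'
python3 -m creep '0.003 0 0 0; 0.006 0 0 0; 0.006 0 0 0'
```

```text
time: 10.85
eef_pos: [0.5342, 0.0309, 0.0457]
eef_rot: [-1.016, 1.57, 0.627]
ft_force: [0.0, 1.0, -0.9]
grip_width: 0.639
time: 11.15
eef_pos: [0.5338, 0.0303, 0.0398]
eef_rot: [-0.539, 1.571, 1.104]
ft_force: [-0.6, 0.9, -1.7]
grip_width: 0.642
```

Passed blade height with no contact; go down to the spacer.

```bash
python3 -m creep '0.003 0 0 0; 0.005 0 0 0; 0.006 0 0 0; 0.006 0 0 0'
```

```text
time: 11.55
eef_pos: [0.5338, 0.0302, 0.0346]
eef_rot: [-1.644, 1.57, -0.002]
ft_force: [-6.2, 0.6, 16.8]
grip_width: 0.641
```

```bash
python3 -m creep '0 0 0 0; 0 0 0 0; 0 0 0 0; 0 0 0 0' 45
python3 -m creep '-0.03 0 0 0; -0.07 0 0 0; -0.075 -0.04 0 0; -0.075 -0.065 0 0; -0.075 -0.065 0 0; -0.075 -0.065 0 0'
python3 - <<'E'
from hub import *
p,R,s=pose();print(p); np.savez('pics/w10p.npz',p=p,R=R)
im,d=snap('wrist','w10')
C,X=hub('w10'); Z=X[...,2]
rr=np.hypot(X[...,0]-.5335,X[...,1]-.031); m=(rr<.0265)&(Z<.06)&(Z>.02); m[190:]=0
print(np.histogram(Z[m],bins=np.arange(.02,.06,.002)))
m&=(Z>.042); P=X[m]; print(P.mean(0))
A=np.c_[P[:,:2]-P[:,:2].mean(0),np.ones(len(P))]; print(np.linalg.lstsq(A,P[:,2],rcond=None)[0])
E
```

```text
time: 11.95
eef_pos: [0.5341, 0.0301, 0.0334]
eef_rot: [-1.959, 1.571, -0.318]
ft_force: [0.4, -0.7, -0.7]
grip_width: 0.822
time: 12.55
eef_pos: [0.5984, 0.0347, 0.1079]
eef_rot: [1.622, 1.57, -3.02]
ft_force: [-0.5, -0.5, -0.4]
grip_width: 0.824
[0.59835899 0.03472435 0.10793352]
(array([   1,   41,    4,    0,    0,    0,    8,  137,   24,   17,   17,
         40,  320,  663, 3727,  351,    0,    0,    0]), array([0.02 , 0.022, 0.024, 0.026, 0.028, 0.03 , 0.032, 0.034, 0.036,
       0.038, 0.04 , 0.042, 0.044, 0.046, 0.048, 0.05 , 0.052, 0.054,
       0.056, 0.058]))
[0.53263371 0.03108834 0.0485908 ]
[-0.00138132 -0.00072884  0.0485908 ]
```

View pics/w10.png

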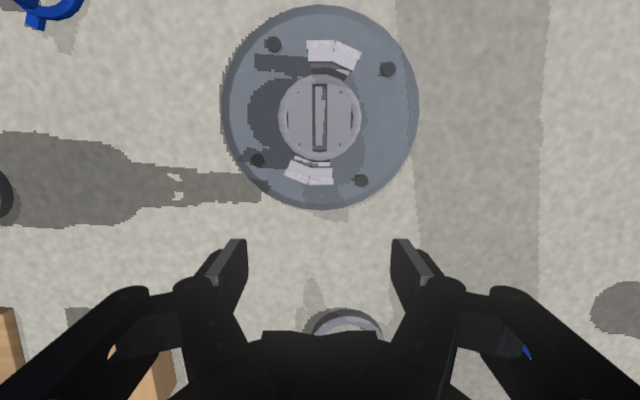

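```bash
python3 - <<'E'
from h import *
plan([.446,-.271,.14],1.445)
E
```

```text
shift [-0.0318  0.1731 -0.2941] turn 0.19692784126993512 zang 1.6419278412699352 q7 1.4319971350950094 t 12.6 tilt [-1.7e-03 -3.0e-04 -1.0e+00]
```

```bash
python3 -m creep '-0.032 0.02 -0.04 0; -0.032 0.173 -0.294 0.197; -0.032 0.173 -0.294 0.197; -0.032 0.173 -0.294 0.197; -0.032 0.173 -0.294 0.197; -0.032 0.173 -0.294 0.197; -0.032 0.173 -0.294 0.197; -0.032 0.173 -0.294 0.197; -0.032 0.173 -0.294 0.197; -0.032 0.173 -0.294 0.197; -0.032 0.173 -0.294 0.197'
python3 - <<'E'
from hub import *
p,R,s=pose();print(p,s['qd'].round(2),s['qpos'].round(2)); np.savez('pics/w11p.npz',p=p,R=R)
im,d=snap('wrist','w11')
E
```

```text
time: 13.7
eef_pos: [0.4477, -0.2691, 0.1404]
eef_rot: [0.183, 1.57, 1.63]
ft_force: [-0.1, -0.3, 0.1]
grip_width: 0.822
[ 0.44765938 -0.26909222  0.14041793] [-0.    0.    0.   -0.01  0.    0.    0.  ] [ 0.49  0.46 -0.05  1.95  0.03  0.73  1.86]
```

View pics/w11.png

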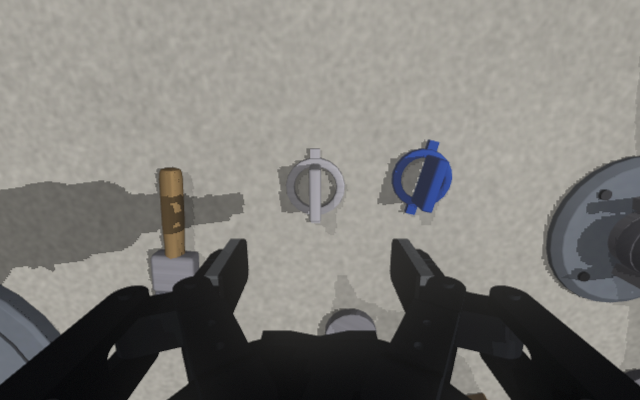

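```bash
python3 - <<'E'
from hub import *
C,X=hub('w11'); Z=X[...,2]
m=np.zeros(Z.shape,bool); m[140:230,275:355]=1
print(np.histogram(Z[m],bins=np.arange(-.005,.05,.003)))
b=m&(Z>.036)&(Z<.046); P=X[b]; r=cv2.minAreaRect((P[:,:2]*1000).astype(np.float32)); w,V=np.linalg.eigh(np.cov(P[:,:2].T)); print('bar',r,P.mean(0),np.degrees(np.arctan2(V[1,1],V[0,1])))
g=m&(Z>.0065)&(Z<.012); P=X[g]; print(circ(P[np.hypot(*(P[:,:2]-P[:,:2].mean(0)).T)<.029]),P.mean(0))
plan([.446,-.271,.02],1.445)
E
```

```text
(array([   0, 2355, 2830,  112, 1130,   74,    4,    9,    9,    2,   10,
          4,    7,   10,  109,  518,    1,    0]), array([-0.005, -0.002,  0.001,  0.004,  0.007,  0.01 ,  0.013,  0.016,
        0.019,  0.022,  0.025,  0.028,  0.031,  0.034,  0.037,  0.04 ,
        0.043,  0.046,  0.049]))
bar ((446.67510986328125, -271.9055480957031), (9.488125801086426, 46.362060546875), 82.89411926269531) [ 0.44566583 -0.27169536  0.04071539] 172.77627692320715
(array([ 0.44484979, -0.27178044]), np.float64(0.023864034114152447)) [ 0.44251057 -0.27147084  0.00875668]
shift [ 0.1204  0.0014 -0.0021] turn 0.002669171735164788 zang 1.4476691717351649 q7 1.8636013713730062 t 13.75 tilt [-0.e+00  5.e-04 -1.e+00]
```

```bash
python3 -m creep '0.04 0.0015 -0.003 0.003; 0.08 0.0015 -0.003 0.003; 0.11 0.0015 -0.003 0.003; 0.1255 0.0015 -0.003 0.003; 0.1255 0.0015 -0.003 0.003; 0.1255 0.0015 -0.003 0.003' 120
python3 - <<'E'
from h import *
plan([.4465,-.272,.015],1.445)
E
python3 -m creep '0 0 0 0; 0 0 0 0; 0 0 0 0; 0 0 0 0; 0 0 0 0; 0 0 0 0; 0 0 0 0' 255 70
```

```text
time: 14.35
eef_pos: [0.4457, -0.2729, 0.0152]
eef_rot: [0.836, 1.57, 2.279]
ft_force: [-1.0, -0.5, 0.3]
grip_width: 0.531
shift [ 0.0002 -0.0007  0.001 ] turn -0.0016710655100220517 zang 1.443328934489978 q7 1.8460085910653252 t 14.35 tilt [-2.e-04  3.e-04 -1.e+00]
time: 15.05
eef_pos: [0.4459, -0.2738, 0.0162]
eef_rot: [-1.877, 1.569, -0.435]
ft_force: [-0.4, 0.5, 7.0]
grip_width: 0.102
```

```bash
python3 -m creep '-0.03 0 0 0; -0.07 0 0 0; -0.11 0 0 0; -0.125 0 0 0; -0.125 0 0 0; -0.125 0 0 0'
python3 - <<'E'
from hub import *
p,R,s=pose();print(p,s['ft_force'],s['grip_width']); np.savez('pics/w12p.npz',p=p,R=R)
im,d=snap('wrist','w12')
plan([.5331,.0309,.14],np.radians(142.8))
E
```

```text
time: 15.65
eef_pos: [0.445, -0.2735, 0.14]
eef_rot: [-2.061, 1.57, -0.619]
ft_force: [-0.5, 0.2, -2.0]
grip_width: 0.101
[ 0.4449592  -0.27349038  0.13997502] [-0.53842342  0.21136385 -2.01000497] 0.10136306739304515
shift [-0.0006 -0.0487  0.313 ] turn -1.0502931234070938 zang 1.4420370484408092 q7 1.8664679785978475 t 15.7 tilt [-1.e-03  5.e-04 -1.e+00]
```

View pics/w12.png

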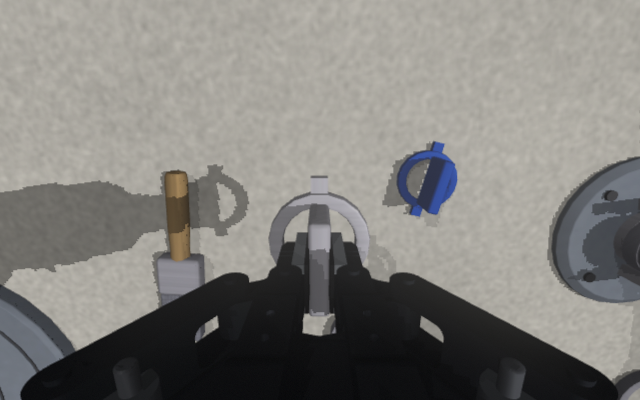

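```bash
python3 - <<'E'
from hub import *
q=np.load('pics/w12p.npz'); p,R=q['p'],q['R']
C,X=hub('w12'); Z=X[...,2]
m=np.zeros(Z.shape,bool); m[165:320,262:378]=1
print(np.histogram(Z[m],bins=np.arange(.10,.19,.004)))
g=m&(Z>.120)&(Z<.138); ys,xs=np.nonzero(g); T=(X[g]-p)@R*1000; 
k=(T[:,1]<27)|1
print(T.min(0),T.max(0))
ear=T[(T[:,1]>31)]; print('ear',len(ear),ear.mean(0),ear[:,2].min(),ear[:,2].max(),ear[:,1].max())
# ring outer boundary
ring=(g&(abs((X-p)@R[:,2])>.008)).astype(np.uint8)
A=[]
for sgn in (-1,1):
    for yy in range(5,25,2):
        s=T[(abs(T[:,1]-yy)<1)&(T[:,0]>np.median(T[:,0])-3)]; s=s[np.sign(s[:,2])==sgn]
        if len(s): A.append([yy,sgn*np.percentile(abs(s[:,2]),98)])
A=np.array(A); print(circ(A)); print(np.median(T[:,0]))
b=m&(Z>.155)&(Z<.175); B=(X[b]-p)@R*1000; print('bar top',len(B),B.min(0),B.max(0),B.mean(0))
E
```

```text
(array([   0,    0,    0,    0,    0,    0,   74,  791, 1851,   44,   46,
        111,  207,  242,  259,  565, 1872,  242,  231,  604,  255,  642]), array([0.1  , 0.104, 0.108, 0.112, 0.116, 0.12 , 0.124, 0.128, 0.132,
       0.136, 0.14 , 0.144, 0.148, 0.152, 0.156, 0.16 , 0.164, 0.168,
       0.172, 0.176, 0.18 , 0.184, 0.188]))
[  2.18304176 -13.43205744 -27.15719391] [15.85503808 35.63522554 28.14680054]
ear 194 [ 9.76852993 33.66403775  0.5574152 ] -3.9019237015731694 4.999423419802582 35.63522553827114
(array([0.54513081, 0.56857725]), np.float64(27.12169754170849))
7.454656102963716
bar top 3177 [-35.02048239 -23.45640165 -17.45505974] [-15.04171505  22.71765669  18.41146028] [-24.70075953   4.74081712   0.54096898]
```

```bash
python3 -m creep '0 -0.0487 0.313 -1.05; 0 -0.0487 0.313 -1.05; 0 -0.0487 0.313 -1.05; 0 -0.0487 0.313 -1.05; 0 -0.0487 0.313 -1.05; 0 -0.0487 0.313 -1.05; 0 -0.0487 0.313 -1.05; 0 -0.0487 0.313 -1.05; 0 -0.0487 0.313 -1.05; 0 -0.0487 0.313 -1.05; 0 -0.0487 0.313 -1.05'
python3 - <<'E'
from hub import *
p,R,s=pose();print(p,s['ft_force'],s['grip_width'],s['qd'].round(2)); np.savez('pics/w13p.npz',p=p,R=R)
im,d=snap('wrist','w13')
plan([.533,.031,.07],np.radians(142.8))
E
```

```text
time: 16.8
eef_pos: [0.5333, 0.029, 0.1396]
eef_rot: [1.334, 1.57, -2.461]
ft_force: [0.1, -0.3, -1.4]
grip_width: 0.099
[0.53326854 0.02902316 0.13960867] [ 0.12481636 -0.31692098 -1.37454515] 0.09898237965622349 [-0.   -0.01 -0.01 -0.01  0.    0.    0.  ]
shift [ 0.0698 -0.0012  0.0014] turn -0.0032784133700833884 zang 2.4890517584778196 q7 2.1048219403440016 t 16.85 tilt [-5.e-04 -6.e-04 -1.e+00]
```

View pics/w13.png

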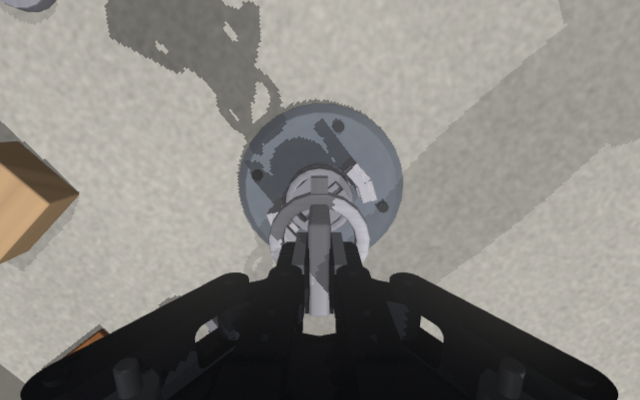

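```bash
python3 -m creep '0.025 -0.001 0.0015 0; 0.045 -0.001 0.0015 0; 0.060 -0.001 0.0015 0; 0.069 -0.001 0.0015 0; 0.069 -0.001 0.0015 0; 0.069 -0.001 0.0015 0'
python3 - <<'E'
from h import *
plan([.533,.031,.065],np.radians(142.8))
E
```

```text
time: 17.45
eef_pos: [0.5334, 0.0321, 0.0714]
eef_rot: [-2.612, 1.57, -0.12]
ft_force: [-0.0, 0.7, -1.2]
grip_width: 0.104
shift [ 0.0064  0.0011 -0.0004] turn -0.0008999880226543411 zang 2.4914301838252486 q7 2.046376731231399 t 17.45 tilt [ 4.e-04 -1.e-04 -1.e+00]
```

```bash
python3 -m creep '0.003 0.0005 0 0; 0.006 0.0005 0 0; 0.007 0.0005 0 0; 0.007 0.0005 0 0'
```

```text
time: 17.85
eef_pos: [0.5329, 0.0318, 0.0642]
eef_rot: [-3.038, 1.57, -0.546]
ft_force: [-1.0, -0.4, -0.1]
grip_width: 0.098
```

```bash
python3 -m creep '0.001 0 0 0; 0.002 0 0 0; 0.002 0 0 0'
```

```text
time: 18.15
eef_pos: [0.5331, 0.0318, 0.0641]
eef_rot: [-2.952, 1.569, -0.46]
ft_force: [-7.0, -1.8, 28.4]
grip_width: 0.106
```

```bash
python3 -m creep '-0.0015 0 0 0; -0.0015 0 0 0.1; -0.0015 0 0 0.2; -0.0015 0 0 0.3; -0.0015 0 0 0.4; -0.0015 0 0 0.4'
python3 - <<'E'
from h import *
s=bot.get_state(); print(s['wrist_torque']); plan([.533,.031,.064],np.radians(82.8))
E
```

```text
time: 18.75
eef_pos: [0.5337, 0.0322, 0.0642]
eef_rot: [-2.027, 1.569, 0.062]
ft_force: [0.2, -0.4, 6.4]
grip_width: 0.102
[ 0.01309691  0.02008672 -0.04806446]
shift [ 0.0002  0.0012 -0.0007] turn 0.643518031851199 zang 2.088650652502504 q7 1.7480957565920148 t 18.75 tilt [ 2.e-03  1.e-04 -1.e+00]
```

```bash
python3 -m creep '0 0.0005 0 0.1; 0 0.0005 0 0.2; 0 0.0005 0 0.3; 0 0.0005 0 0.4; 0 0.0005 0 0.5; 0 0.0005 0 0.5'
python3 - <<'E'
from h import *
s=bot.get_state(); print(s['wrist_torque']); plan([.533,.031,.064],np.radians(82.8))
E
```

```text
time: 19.35
eef_pos: [0.5333, 0.032, 0.0642]
eef_rot: [-1.504, 1.569, 0.085]
ft_force: [-0.1, 0.2, 6.3]
grip_width: 0.098
[-0.03275982  0.04924915 -0.06929075]
shift [ 0.0002  0.0003 -0.001 ] turn 0.1434613394144708 zang 1.5885939600657757 q7 1.393577557569547 t 19.35 tilt [ 2.1e-03  2.0e-04 -1.0e+00]
```

```bash
python3 -m creep '0 0 0 0.05; 0 0 0 0.10; 0 0 0 0.13; 0 0 0 0.15; 0 0 0 0.15'
python3 - <<'E'
from h import *
s=bot.get_state(); print(s['wrist_torque'],s['ft_force']); plan([.533,.031,.064],np.radians(82.8))
E
python3 -m creep '0 0 0 0.02; 0 0 0 0.03; 0 0 0 0.03'
python3 - <<'E'
from h import *
s=bot.get_state(); print(s['wrist_torque'],s['ft_force']); plan([.533,.031,.064],np.radians(82.8))
E
```

```text
time: 19.85
eef_pos: [0.5334, 0.032, 0.0642]
eef_rot: [-1.281, 1.569, 0.161]
ft_force: [-0.0, 0.5, 6.6]
grip_width: 0.1
[-0.01208308 -0.01323831 -0.00729593] [-0.03818394  0.54331372  6.57810983]
shift [ 0.0002  0.0002 -0.001 ] turn -0.003498160793208527 zang 1.4416344598580964 q7 1.2906910645773364 t 19.85 tilt [ 2.1e-03  3.0e-04 -1.0e+00]
time: 20.15
eef_pos: [0.5332, 0.0316, 0.0642]
eef_rot: [-1.461, 1.569, -0.049]
ft_force: [-2.3, -1.4, 6.0]
grip_width: 0.103
[-0.25657395  0.05088101  0.17873444] [-2.26683932 -1.4101495   6.00892055]
shift [ 0.0002  0.0001 -0.0006] turn -0.03314361491080464 zang 1.4119890057405002 q7 1.2701610632718552 t 20.15 tilt [ 1.9e-03 -1.0e-04 -1.0e+00]
```

```bash
python3 -m creep '0 0 0 0.01; 0 0 0 0.02; 0 0 0 0.02'
python3 - <<'E'
from h import *
s=bot.get_state(); print(s['wrist_torque'],s['ft_force']); plan([.533,.031,.064],np.radians(82.8))
E
```

```text
time: 20.45
eef_pos: [0.5331, 0.031, 0.0642]
eef_rot: [-1.783, 1.569, -0.391]
ft_force: [-0.1, -3.1, 6.9]
grip_width: 0.102
[-0.63164499  0.15538956  0.29235975] [-0.12393402 -3.08035306  6.90635695]
shift [ 0.0002  0.     -0.0001] turn -0.053297789862543965 zang 1.391834830788761 q7 1.256335568969879 t 20.45 tilt [ 1.6e-03 -6.0e-04 -1.0e+00]
```

```bash
python3 -m creep '0 0 0 0.015; 0 0 0 0.03; 0 0 0 0.03'
python3 - <<'E'
from h import *
s=bot.get_state(); print(s['wrist_torque'],s['ft_force']); plan([.533,.031,.064],np.radians(82.8))
E
```

```text
time: 20.75
eef_pos: [0.5331, 0.031, 0.0642]
eef_rot: [-1.91, 1.569, -0.547]
ft_force: [0.2, -4.4, 7.5]
grip_width: 0.104
[-0.7385135   0.12828353  0.96687103] [ 0.16381055 -4.36395484  7.48929158]
shift [ 0.0002  0.0001 -0.    ] turn -0.0819187560238206 zang 1.3632138646274843 q7 1.236035281825933 t 20.75 tilt [ 0.0016 -0.001  -1.    ]
```

```bash
python3 -m creep '0 0 0 0; 0 0 0 0; 0 0 0 0; 0 0 0 0; 0 0 0 0' 130
python3 -m creep '-0.03 0 0 0; -0.07 0 0 0; -0.10 -0.03 0 0; -0.10 -0.065 0 0; -0.10 -0.065 0 0; -0.10 -0.065 0 0'
python3 - <<'E'
from hub import *
p,R,s=pose();print(p,s['ft_force']); np.savez('pics/w14p.npz',p=p,R=R)
im,d=snap('wrist','w14')
C,X=hub('w14'); Z=X[...,2]
rr=np.hypot(X[...,0]-.533,X[...,1]-.031)
m=(rr<.03)&(Z>.08)&(Z<.1); m[230:]=0; P=X[m]; r=cv2.minAreaRect((P[:,:2]*1000).astype(np.float32)); w,V=np.linalg.eigh(np.cov(P[:,:2].T)); print('bar',r,P.mean(0),np.degrees(np.arctan2(V[1,1],V[0,1])))
m=(rr<.0275)&(Z>.045)&(Z<.065); m[230:]=0; print('ring top',np.median(Z[m]),m.sum(), 'seated expects ~.056-.057')
E
```

```text
time: 21.25
eef_pos: [0.5324, 0.0317, 0.0634]
eef_rot: [1.203, 1.571, 2.565]
ft_force: [-0.4, -0.7, 0.1]
grip_width: 0.492
time: 21.85
eef_pos: [0.596, 0.018, 0.1631]
eef_rot: [1.837, 1.57, -3.085]
ft_force: [0.1, 0.8, 0.3]
grip_width: 0.488
[0.5959954  0.01795684 0.16309993] [0.08260003 0.75331945 0.34358992]
bar ((533.731689453125, 31.372400283813477), (9.979389190673828, 45.52881622314453), 80.34935760498047) [0.53293903 0.03150074 0.08888657] 170.12899402916173
ring top 0.05602080737150916 2727 seated expects ~.056-.057
```

View pics/w14.png

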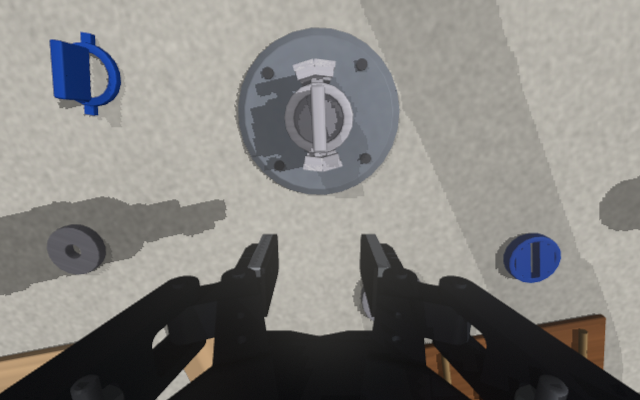

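```bash
python3 - <<'E'
from h import *
im,d=snap('top','top1'); a=cv2.imread('pics/top0.png'); 
df=cv2.absdiff(a,im[:,:,::-1].copy()).max(2)
for n,(u,v) in dict(round=(404,202),bigring=(298,159),blued=(247,164),bluecap=(377,256),jar=(183,173),spat=(187,228),brush=(460,240),block=(366,150)).items(): print(n,df[v-12:v+12,u-12:u+12].mean())
s=bot.get_state();print(s['ft_force'],s['time'])
E
```

```text
round 42.140625
bigring 34.838541666666664
blued 6.288194444444445
bluecap 16.192708333333332
jar 11.057291666666666
spat 36.41840277777778
brush 35.91319444444444
block 18.94097222222222
[-0.3881215   0.30105552  0.00075594] 21.95
```

View pics/top1.png

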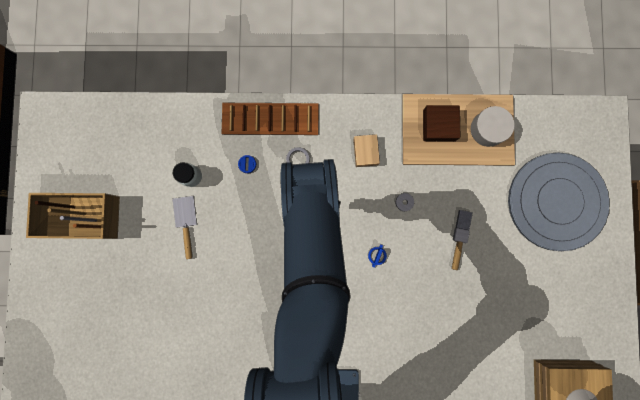

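The top view shows the bystanders where they were at the start: blue cap at (377,256), round disc at (404,202), spatula at (187,228) and jar at (183,173). The pixel differences come from shadows and the arm. I'm handing in the job.

```bash
python3 - <<'E'
from cell import bot
print(bot.job_done())
E
```

```text
the job is handed in; nothing more can be done
None
```

The brake is rebuilt and handed in at about 22 s of the 72 s allowed. The spacer went on the seat first, then the slotted disc over the blade, then the cap, turned clockwise about 64° until it met the stops.

**Stack heights (wrist depth):**

| Part | Measured top | Expected |
|---|---|---|
| Spacer | 36.5 mm | 36 mm |
| Disc, level | 48.6 mm | 48 mm |
| Cap ring | 56.0 mm | 56 mm |

- **Disc:** it went past the blade's top without touching, at a blade angle of about 11° from the hub's x axis.
- **Cap:** the bar stands about 2.5° past the hub's x axis, roughly where the stops are expected at 2°. The turning resistance rose sharply to about 1 N m, which I took as both ears home. I did not see the ears under the hooks directly.
- **Clear of contact:** the gripper is open and about 10 cm above the stack, with only sensor-noise force readings.
- **Other things:** the bystanders I could see in the last top view look unmoved. The pixel-difference check was no use because the arm's shadow had shifted, so I judged this by eye. The arm partly hid the big ring, so I checked only its visible edge.

The highest force I read was about 28 N, while setting the cap down; the other contacts read at most about 17 N.

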